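# Clear the flap of the returns safe and hold it open with its lever

## Task

The heavy steel flap of the medicine returns safe must be held open for a colleague, but a small yellow carton has been left lying on it. With the flap still shut, push the carton (do not pick it up) across onto the fixed deck beside the flap, so that it lies flat and entirely off the flap, without knocking over or shoving the white vial there or the other things; then press the red pad on the long end of the lever down to its stop without forcing it, so that the flap is raised fully, and finish while holding it down like that.

Things in the scene. Friction and masses are not known exactly. Their poses are not given: they have to be found in the camera images.
- safe: Blue steel returns safe, fixed, 170 mm wide (x), y from -155 to +145 mm; position and yaw vary. Origin on the worktop under the flap's hinge line, mid-width; z up, +y towards the deck, x across (away from the robot). Level top at z = 110 mm: deck at y +6 to +145 mm, flush flap at y -6 to -149 mm, hinge knuckles flush between. The lever stands beyond the flap, at -y.
- flap (a joint): Angle of the heavy bare steel flap (164 x 143 x 10 mm, about 1.6 kg, hinged at y = 0, z = 106 mm of the safe along its x): 0 = shut, flush with the deck; grows as its lever-side edge rises; about 0.49 with the lever at its stop. Falls shut by itself.
- flap_edge (a point): Middle of the upper edge of the flap on the lever's side, 149 mm from the hinge; at z = 110 mm when shut, about 70 mm higher when fully raised.
- lever (a joint): Lever angle: 0 = at rest, long arm sloping up at 22 degrees towards the safe's -y; grows as the long end goes down; 0.70 = at its stop, sloping down at 18 degrees. The short end lifts the flap from below. Spring and flap return it when let go; the pad takes roughly 4 to 8 N at the stop.
- lever_pad (a point): Centre of the top of the round red pad (48 mm across) on the lever's long end, 180 mm along the arm from the pivot and 12 mm above the arm's centre line; about 199 mm above the worktop at rest, 76 mm at the stop. It moves on an arc about the pivot, shifting up to 15 mm in the safe's y.
- lever_pivot (a point): The lever's pivot: 120 mm above the worktop, at y = -190 mm of the safe, mid-width, between two dark cheeks 135 mm high and 52 mm over the outside. A stop post 92 mm high stands under the long arm 60 mm from it.
- deck_middle (a point): Middle of the deck's flat top (170 x 139 mm, z = 110 mm), 75 mm from the hinge line; a rim 10 mm high runs along the deck's far end (y = 140 to 145 mm of the safe).
- carton: Small yellow and orange carton lying on the flap, 36 x 62 x 30 mm (x, y, z), 0.07 to 0.13 kg; origin at the centre of its underside, z up. It slides when pushed at the side; its yaw varies.
- vial_white: White screw-cap vial, 37 mm across, 60 mm high, standing loose near the far end of the deck, on the side away from the robot; origin at the centre of its underside. Leave it.
- bottle_red: Red steel drinking bottle, 229 mm high, loose, at the back. Leave it.
- vial_big: Orange vial with white cap, 47 mm across, 74 mm high, loose, at the back. Leave it.
- stock_blue: White stock bottle with blue cap, 62 mm across, 105 mm high, loose, at the back. Leave it.
- stamp: Brown rubber stamp with upright handle, 24 x 52 x 71 mm, loose, at the back. Leave it.
- felt_marker: Black and white marker pen, 135 mm long, loose, to the left. Leave it.

How it is judged:
By the outcome, as a careful person would: the job done as asked, in the order asked, and still so for the second after the job is handed in, while the arm keeps its last pose, push and grip.
It also fails if it takes over 48 s, if anything falls off the work surface, if the arm or the gripper's body presses on something with over 40 N, if the wrist force passes 120 N, or if a joint passes its speed limit or range.

## Robot

A 6-joint arm with a two-finger parallel gripper is mounted at the origin on a cart in front of the work surface, level with it; the furniture and walls round the work are solid. World frame = base frame: x ahead of the robot, y to its left, z up, the work surface at z = 0. Lengths are in m, angles in rad, forces in N, time in s.
With the tool pointing down it reaches from about 0.425 to 0.95 m from the base axis. Payload 3.5 kg.
Tool frame: the origin (TCP) lies between the finger pads; the fingertips stand 22 mm ahead of it and the grasp point (between the pads) lies 3 mm ahead of it (ctrl.nose_length is the z of the fingertips in the tool frame, in m); z points along the fingers, y is the line along which they close (so a half turn about z gives the same grasp; the last joint's range is limited). The gripper opens to 85 mm and grips with 20 to 120 N. Pads are 22 mm wide; open, the fingers measure 114 mm over their backs; the gripper's body (76 mm by 85 mm) begins 54 mm behind the grasp point. The pads swing forward as they close: fully open they stand 13 mm farther back than shut.
Start: joints at [-1.25, 0.286, 1.577, -0, 1.279, -0.15], TCP at [0.306, -0.602, 0.253] pointing down, gripper open.
Joint ranges: [-2.77, 2.77], [-0.9, 2.22], [0.21, 2.48], [-1.53, 4.67], [0.24, 2.81], [-2.84, 2.84]. Speed limits (rad/s): [2.79, 2.79, 3.14, 3.14, 3.14, 3.14].

## Interface

Orientations are given as a unit quaternion [x, y, z, w].
In Python, from plant import ctrl gives the robot as it stands. The module is installed in compiled form; this text tells all that it offers.
- The arm moves only by the tool send_rows, never from a script. Its argument "rows" is text: rows parted by semicolons, each of 7 numbers parted by spaces: the turn, a rotation vector about the tool's x, y, z in normalised numbers (1 is 180 degrees), then the shift along the tool's x, y, z in shares of 800 mm (1.0 is 800 mm), then the opening, from -1 (shut) to 1 (fully open). A call has 1 to 8 rows; each row is the pose to reach, as a shift and turn from the pose commanded when the call began, along the tool's axes at that moment; what a row does not reach only later rows make up. A row lasts 1/8 s, in which the tool goes at most 62.5 mm and 10.7 degrees, less where a joint would pass 70% of its speed; a pose out of reach is approached as far as the arm can. A call with a gripper value outside its range is refused whole. The fingers move at their own pace and stop on an object; "grip_force" is the grip in N (left out, the last holds). Time passes only in rows, so rows that repeat a pose let the fingers close. It gives the time, the measured TCP pose, the force, the opening and the grip force at its end, in the units of the state.
- ctrl.get_state(): the state, without advancing time (a new reading comes with each control period).
- ctrl.read_camera(name): name is "scene" or "top"; returns a dict with "color" (420x560x3 uint8, red, green, blue), "fx", "fy", "cx", "cy" (pixels), "extrinsics" (4x4, takes a point from world to camera coordinates). Camera axes: x right, y down, z forward; pixel columns grow to the right and rows downward; lengths in m; the calibration is good to about 2 mm. A picture is of the moment at which its call begins. There is no depth.
- ctrl.sign_off(): hands the job in; it is judged then, once.
Trained networks look in a picture, given as the dict that the camera call returned (one of the last four; its "shot" number tells which), for a name from the list of things; names that differ only in an ending like _2 or _b are one class to them, and where a whole thing is asked for, a point or a joint stands for the part that bears it (a point fixed in the world has none). Each returns a list of dicts, best first, with "p" (0 to 1); they miss things now and then, are a little off and sometimes report something else, mostly with a low value. They report only what shows in the picture. A call takes as long as a camera call.
- ctrl.look_for(picture, target): "position" ([x, y, z] in m, in the coordinates of the camera as it stood for that picture, good to about 4 mm: the middle of the surface that is visible of it).
The state is a dict: "time": time; "qpos": joint angles; "dq": joint speeds; "joint_efforts": joint torques, N m; "eef_pos": TCP position; "tcp_rot": TCP orientation; "contact_force": force on the tool from outside, world axes, zero at the start; "wrist_torque": the same for the moment, N m; "opening": opening from 0.0 (shut) to 1.0 (fully open); "finger_force": force on a finger pad.
Only numpy, scipy, OpenCV 4.12 (cv2) and the standard library are available. Lean on these libraries where they do the work, as an engineer would, in place of code of your own. Each camera call takes 0.05 s, during which the arm holds its last target. There are 200 camera calls.

## Working session

There is one attempt and no reset: what is moved stays moved. The work goes in short steps, Python scripts to look and compute and a tool call to move; the robot and the scene stay as the last step left them, time stands still between calls to the robot, and variables do not carry over. Pictures are saved under pics/ and viewed, at most 10 in all, crops included, and the job is handed in when it is done.

Besides the shell and the picture viewer there is one more tool, called after "Emit:" in YAML: its name, and indented under it one key for each argument. send_rows: Moves the arm, as the interface text tells. Its arguments: {"type":"object","properties":{"rows":{"type":"string"},"grip_force":{"type":"number"}},"required":["rows"]}

```bash
mkdir -p pics; cat > h.py <<'E'
import numpy as np, cv2
from plant import ctrl
def shot(n,f=None):
    p=ctrl.read_camera(n)
    if f: cv2.imwrite('pics/'+f,p['color'][:,:,::-1])
    return p
def world(p,c):
    E=np.array(p['extrinsics']); return E[:3,:3].T@(np.array(c)-E[:3,3])
def pix(p,w):
    E=np.array(p['extrinsics']); c=E[:3,:3]@np.array(w)+E[:3,3]
    return np.array([p['fx']*c[0]/c[2]+p['cx'],p['fy']*c[1]/c[2]+p['cy']])
def onplane(p,u,v,z):
    E=np.array(p['extrinsics']); R=E[:3,:3].T; o=-R@E[:3,3]
    d=R@np.array([(u-p['cx'])/p['fx'],(v-p['cy'])/p['fy'],1]); return o+d*(z-o[2])/d[2]
E
python3 - <<'E'
from h import *
for n in('top','scene'):
    p=shot(n,n+'0.png'); print(n,p['fx'],np.round(world(p,[0,0,0]),3))
    for t in('carton','vial_white','flap','lever','lever_pad','safe','felt_marker','stamp','bottle_red','vial_big','stock_blue'):
        print(t,[(round(d['p'],2),np.round(world(p,d['position']),3).tolist(),pix(p,world(p,d['position'])).round().tolist()) for d in ctrl.look_for(p,t)[:2]])
s=ctrl.get_state();print(s)
E
```

```text
top 436.54398948105165 [0.446 0.006 1.216]
carton [(0.67, [0.552, -0.007, 0.139], [284.0, 226.0])]
vial_white [(0.55, [0.592, 0.166, 0.17], [213.0, 209.0])]
flap [(0.89, [0.509, -0.019, 0.108], [290.0, 244.0])]
lever [(0.92, [0.483, -0.22, 0.163], [374.0, 253.0]), (0.55, [0.507, -0.02, 0.107], [290.0, 245.0])]
lever_pad [(0.84, [0.48, -0.223, 0.164], [375.0, 254.0])]
safe [(0.92, [0.503, 0.024, 0.114], [272.0, 247.0])]
felt_marker [(0.61, [0.437, 0.354, 0.018], [152.0, 275.0])]
stamp [(0.62, [0.728, 0.136, 0.015], [232.0, 169.0])]
bottle_red [(0.89, [0.73, -0.003, 0.197], [282.0, 150.0]), (0.22, [0.485, -0.221, 0.164], [374.0, 252.0])]
vial_big [(0.56, [0.733, -0.16, 0.077], [341.0, 160.0])]
stock_blue [(0.73, [0.739, -0.289, 0.079], [389.0, 157.0])]
scene 425.7000331301063 [0.15  0.453 0.927]
carton [(0.68, [0.545, -0.002, 0.14], [296.0, 217.0])]
vial_white [(0.81, [0.587, 0.171, 0.163], [228.0, 246.0])]
flap [(0.9, [0.497, -0.015, 0.112], [315.0, 233.0]), (0.3, [0.727, 0.137, 0.016], [207.0, 238.0])]
lever [(0.74, [0.484, -0.215, 0.161], [374.0, 176.0])]
lever_pad [(0.86, [0.487, -
[... 444 characters left out ...]
rray([-1.24998769e+00,  2.86299591e-01,  1.57671039e+00,  3.03558822e-05,
        1.27858199e+00, -1.50043379e-01]), 'dq': array([-2.26724581e-04,  1.57870126e-05, -8.91734293e-04, -7.65074557e-05,
        1.30556432e-03, -2.12360199e-03]), 'joint_efforts': array([-8.31816687e-04, -4.05968034e+01, -2.92939872e+01, -1.34852257e-04,
        5.37391370e-04,  4.42665296e-06]), 'eef_pos': array([ 0.30621296, -0.60153224,  0.25331951]), 'tcp_rot': array([ 9.72416080e-01,  2.33253011e-01,  1.45109829e-05, -8.95922713e-07]), 'contact_force': array([0.15411231, 0.26690793, 0.46095849]), 'wrist_torque': array([ 0.0026369 , -0.0182458 ,  0.02945031]), 'finger_force': 0.0, 'opening': 0.9974634597957286}
```

View pics/top0.png

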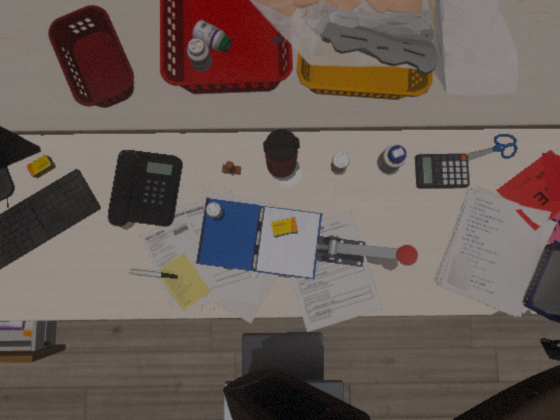

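View pics/scene0.png

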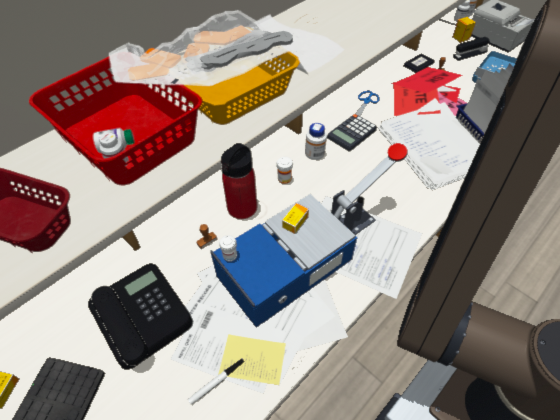

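The top picture shows the safe with its deck (blue) at about (200-260, 200-270), the flap (white) at (258-322, 205-278), the carton at (284,226), the white vial at (214,210) and the red pad at (406,255). Next I fit the poses.

```bash
python3 - <<'E'
from h import *
p=shot('top'); im=p['color']; hsv=cv2.cvtColor(im,cv2.COLOR_RGB2HSV)
cv2.imwrite('pics/crop1.png',cv2.resize(im[180:300,180:340,::-1],None,fx=5,fy=5,interpolation=cv2.INTER_CUBIC))
def blob(m,roi):
    M=np.zeros(m.shape,np.uint8);a,b,c,d=roi;M[b:d,a:c]=m[b:d,a:c]*255
    c=max(cv2.findContours(M,0,1)[0],key=cv2.contourArea);return c
H,S,V=[hsv[...,i].astype(int) for i in range(3)]
red=((H<8)|(H>172))&(S>130)&(V>90)
c=blob(red,(385,235,425,275)); (u,v),r=cv2.minEnclosingCircle(c); M=cv2.moments(c); pad=(M['m10']/M['m00'],M['m01']/M['m00'])
print('pad',pad,r,onplane(p,*pad,.199))
yel=(H>8)&(H<35)&(S>130)&(V>90)
c=blob(yel,(262,210,308,242)); R=cv2.minAreaRect(c);print('carton',R,cv2.boxPoints(R).tolist())
w=np.array([onplane(p,*q,.14)[:2] for q in cv2.boxPoints(R)]);print(w.round(3).tolist(),w.mean(0))
blue=(H>100)&(H<125)&(S>120)&(V>50)
c=blob(blue,(190,190,265,285)); R=cv2.minAreaRect(c);print('deck',R)
w=np.array([onplane(p,*q,.11)[:2] for q in cv2.boxPoints(R)]);print(w.round(3).tolist(),w.mean(0))
E
```

```text
pad (406.5164835164835, 254.33943833943832) 9.924817085266113 [ 0.47698483 -0.28803787  0.199     ]
carton ((284.01922607421875, 226.09617614746094), (13.139780044555664, 23.533933639526367), 78.69007110595703) [[271.19232177734375, 221.96156311035156], [294.26922607421875, 217.34617614746094], [296.84613037109375, 230.2307891845703], [273.76922607421875, 234.84617614746094]]
[[0.563, 0.026], [0.574, -0.031], [0.542, -0.037], [0.531, 0.02]] [ 0.55234909 -0.00559863]
deck ((228.96998596191406, 234.20999145507812), (52.89158630371094, 65.76094055175781), 8.130102157592773)
[[0.465, 0.212], [0.631, 0.19], [0.609, 0.055], [0.444, 0.08]] [0.53727345 0.1341265 ]
```

View pics/crop1.png

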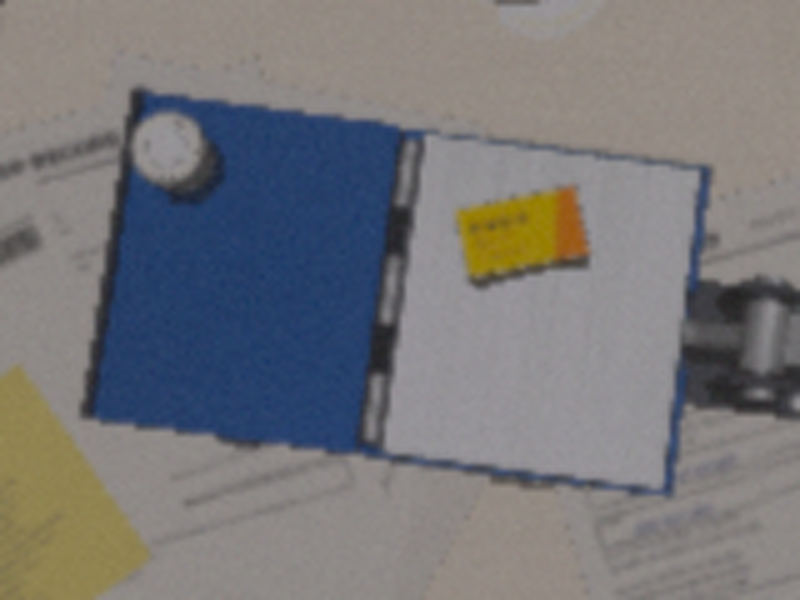

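```bash
python3 - <<'E'
from h import *
p=shot('top')
f=lambda u,v,z=.11: onplane(p,(u+.5)/5-.5+180,(v+.5)/5-.5+180,z)[:2]
A=np.array([f(138,92,.12),f(88,414,.12),f(672,494),f(709,168),f(413,131),f(371,452)])
M=np.array([[85,145],[-85,145],[-85,-155],[85,-155],[85,0],[-85,0]])/1e3
mc=M.mean(0);ac=A.mean(0);U,_,Vt=np.linalg.svd((M-mc).T@(A-ac));R=(Vt.T@U.T);t=ac-R@mc
print(np.linalg.det(R),np.degrees(np.arctan2(R[1,0],R[0,0])),t,((A-(M@R.T+t))*1e3).round(1).tolist())
s=lambda w:((np.array(w)-t)@R*1e3).round(1)
print('pad',s([.477,-.288]),'carton',s([.5523,-.0056]),'vial',s(onplane(p,213,209,.17)[:2]),s([.589,.168]))
c=np.degrees(np.arctan2(.574-.563,-.031-.026)); print('carton axis in world',c)
for n,y in(('padrest',-190-171),('padstop',-361)): print(R@[0,y/1e3]+t)
print(R, [s(f(*q,.14)) for q in((458,210),(577,186),(588,255),(478,278))])
E
```

```text
0.9999999999999997 -8.20119353161162 [0.52689872 0.06006534] [[-3.1, -2.8], [2.7, -3.6], [2.1, 2.2], [-1.8, 3.6], [-2.8, 1.3], [2.8, -0.6]]
pad [ 3.000e-01 -3.516e+02] carton [ 34.5 -61.4] vial [ 50.5 114.3] [ 46.1 115.7]
carton axis in world 169.07719528013072
[ 0.47540223 -0.2972428 ]
[ 0.47540223 -0.2972428 ]
[[ 0.98977326  0.14264955]
 [-0.14264955  0.98977326]] [array([ 41.5, -28.4]), array([ 61. , -85.4]), array([ 27.7, -95.1]), array([  9.3, -42.7])]
```

Units first: shifts go in shares of 800 mm and turns go in shares of 180 degrees. So 373 mm / 800 = 0.4663, 327 mm / 800 = 0.4088, -73.5 degrees / 180 = -0.4083.

Emit:
send_rows:
  rows: "0 0 -0.05 0.0563 -0.0438 -0.025 -1;0 0 -0.1 0.115 -0.0875 -0.025 -1;0 0 -0.15 0.175 -0.1313 -0.025 -1;0 0 -0.2 0.2338 -0.175 -0.025 -1;0 0 -0.25 0.2925 -0.2213 -0.025 -1;0 0 -0.3 0.35 -0.2663 -0.025 -1;0 0 -0.35 0.4088 -0.3113 -0.025 -1;0 0 -0.4083 0.4663 -0.3563 -0.025 -1"
  grip_force: 20

```text
time: 2.3
eef_pos: [0.5099, -0.1765, 0.2737]
tcp_rot: [0.637, 0.771, 0.0, 0.0]
contact_force: [0.3, -0.1, -0.0]
opening: -0.003
finger_force: 0.0
```

Converted, 132 mm / 800 = 0.165, 120 mm / 800 = 0.15.

Emit:
send_rows:
  rows: "0 0 0 0.0438 0.0313 0 -1;0 0 0 0.0875 0.0625 0 -1;0 0 0 0.1263 0.0938 0.0125 -1;0 0 0 0.1263 0.0938 0.0625 -1;0 0 0 0.1263 0.0938 0.1125 -1;0 0 0 0.1263 0.0938 0.15 -1;0 0 0 0.1263 0.0938 0.165 -1;0 0 0 0.1263 0.0938 0.165 -1"

```text
time: 3.3
eef_pos: [0.5646, -0.0654, 0.141]
tcp_rot: [0.64, 0.769, -0.0, -0.0]
contact_force: [-0.1, -0.2, 0.8]
opening: 0.001
finger_force: 0.0
```

```bash
python3 - <<'E'
from h import *
p=shot('top'); q=shot('scene'); a=p['color'][180:300,180:340]; b=q['color'][150:270,230:390]
cv2.imwrite('pics/c2.png',np.hstack([cv2.resize(x[:,:,::-1],(400,300),interpolation=2) for x in(a,b)]))
s=ctrl.get_state();print(s['eef_pos'],s['contact_force'],pix(p,s['eef_pos']),pix(q,s['eef_pos']))
E
```

```text
[ 0.56575024 -0.06574031  0.14293945] [-0.17064867  0.52563275 -0.0117017 ] [308.27123514 220.25182145] [308.10853955 196.5031554 ]
```

View pics/c2.png

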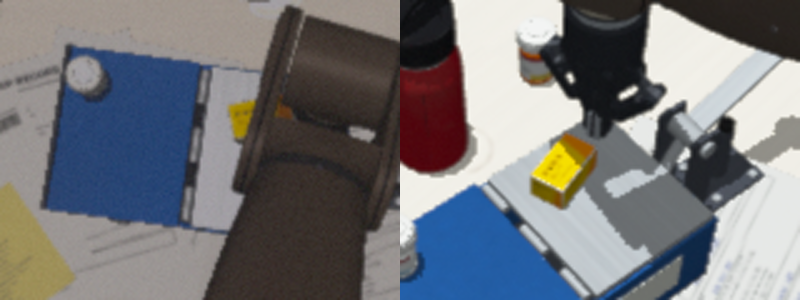

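The scene crop shows the closed fingers at about (595,125), just behind the carton at (565,170) and in line with its long axis. I'm pushing along that axis.

Converted, 85 mm / 800 = 0.1063, 75 mm / 800 = 0.0938.

Emit:
send_rows:
  rows: "0 0 0 0.0125 0 0 -1;0 0 0 0.0225 0 0 -1;0 0 0 0.035 0 0 -1;0 0 0 0.05 0 0 -1;0 0 0 0.065 0 0 -1;0 0 0 0.08 0 0 -1;0 0 0 0.0938 0 0 -1;0 0 0 0.1063 0 0 -1"

```text
time: 4.4
eef_pos: [0.5491, 0.019, 0.1413]
tcp_rot: [0.64, 0.769, -0.0, -0.0]
contact_force: [0.3, -0.1, 0.9]
opening: -0.005
finger_force: 0.3
```

```bash
python3 - <<'E'
from h import *
p=shot('top'); q=shot('scene'); a=p['color'][180:300,180:340]; b=q['color'][170:290,200:360]
cv2.imwrite('pics/c3.png',np.hstack([cv2.resize(x[:,:,::-1],(400,300),interpolation=2) for x in(a,b)]))
s=ctrl.get_state();print(s['eef_pos'],s['contact_force'])
E
```

```text
[0.54884314 0.01932818 0.14109044] [ 0.36123223 -0.39373588 -0.68776148]
```

View pics/c3.png

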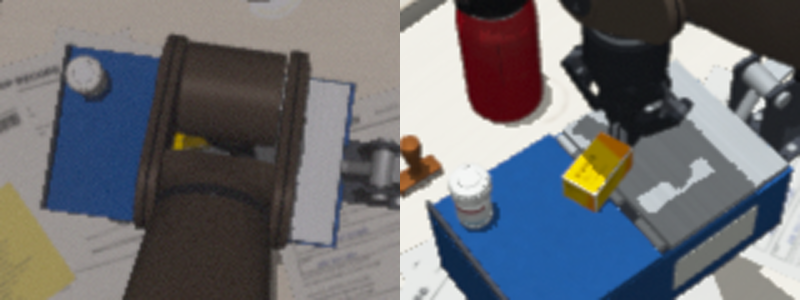

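Carton is straight, crossing the hinge knuckles and clear of the vial (scene crop: carton (600,170), vial (470,195)). I'm continuing 65 mm, then backing off slightly and lifting.

Converted, 65 mm / 800 = 0.0813, 60 mm / 800 = 0.075.

Emit:
send_rows:
  rows: "0 0 0 0.0125 0 0 -1;0 0 0 0.0263 0 0 -1;0 0 0 0.04 0 0 -1;0 0 0 0.0538 0 0 -1;0 0 0 0.0663 0 0 -1;0 0 0 0.075 0 0 -1;0 0 0 0.0813 0 0 -1;0 0 0 0.0813 0 0 -1"

```text
time: 5.5
eef_pos: [0.5374, 0.0824, 0.1413]
tcp_rot: [0.639, 0.769, 0.0, -0.0]
contact_force: [-0.6, 0.3, -0.4]
opening: 0.004
finger_force: 0.0
```

Converted, -330 mm / 800 = -0.4125, -290 mm / 800 = -0.3625.

Emit:
send_rows:
  rows: "0 0 0 -0.025 0 0 -1;0 0 0 -0.0625 0 -0.0188 -1;0 0 0 -0.1125 0 -0.0625 -1;0 0 0 -0.175 0 -0.1125 -1;0 0 0 -0.2375 0 -0.15 -1;0 0 0 -0.3 0 -0.1625 -1;0 0 0 -0.3625 0 -0.1625 -1;0 0 0 -0.4125 0 -0.1625 -1"

```text
time: 6.5
eef_pos: [0.597, -0.2463, 0.2717]
tcp_rot: [0.641, 0.768, -0.0, 0.0]
contact_force: [1.5, 0.7, 0.3]
opening: 0.001
finger_force: 0.0
```

```bash
python3 - <<'E'
from h import *
p=shot('top'); q=shot('scene'); a=p['color'][180:300,180:340]; b=q['color'][160:310,190:390]
cv2.imwrite('pics/c4.png',np.hstack([cv2.resize(x[:,:,::-1],(400,300),interpolation=2) for x in(a,b)]))
s=ctrl.get_state();print(s['eef_pos'],s['contact_force'])
t=np.array([.5269,.06007]);R=np.array([[.98977,.14265],[-.14265,.98977]])
for P in(p,q):
  for n in('carton','vial_white'):
    for d in ctrl.look_for(P,n)[:1]: w=world(P,d['position']);print(n,d['p'],w,(w[:2]-t)@R*1e3)
hsv=cv2.cvtColor(p['color'],cv2.COLOR_RGB2HSV).astype(int);m=((hsv[...,0]>8)&(hsv[...,0]<35)&(hsv[...,1]>130)&(hsv[...,2]>90)).astype(np.uint8)
M=np.zeros_like(m);M[195:270,198:300]=m[195:270,198:300]
c=max(cv2.findContours(M,0,1)[0],key=cv2.contourArea)
for b in cv2.boxPoints(cv2.minAreaRect(c)): print(((onplane(p,*b,.14)[:2]-t)@R*1e3).round())
E
```

```text
[ 0.59685176 -0.24801221  0.27099925] [-0.06192042  0.17122451  0.3409787 ]
carton 0.84 [0.52754257 0.12411671 0.13896001] [-8.50027058 63.48317825]
vial_white 0.62 [0.59608919 0.16457898 0.17026377] [ 53.57318243 113.30968811]
carton 0.75 [0.52199761 0.1288154  0.14106842] [-14.65876764  67.34280545]
vial_white 0.73 [0.5859408  0.16960293 0.16273258] [ 42.8119372  116.83458203]
[-2. 99.]
[17. 43.]
[-15.  32.]
[-34.  88.]
```

View pics/c4.png

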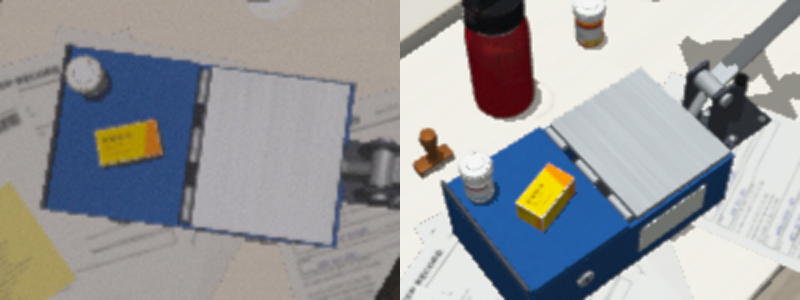

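The carton lies flat on the deck at safe coordinates (-8, 65), with y from 32 to 99, so it is off the flap, and the vial hasn't moved. Next is the lever pad.

Converted, -126 mm / 800 = -0.1575, -80 mm / 800 = -0.1.

Emit:
send_rows:
  rows: "0 0 0 -0.0063 -0.0438 0 -1;0 0 0 -0.015 -0.1 0 -1;0 0 0 -0.0238 -0.1575 0 -1;0 0 0 -0.0238 -0.1575 0.0188 -1;0 0 0 -0.0238 -0.1575 0.0375 -1;0 0 0 -0.0238 -0.1575 0.0475 -1;0 0 0 -0.0238 -0.1575 0.0475 -1"

```text
time: 7.68
eef_pos: [0.4773, -0.2831, 0.2318]
tcp_rot: [0.639, 0.769, 0.0, -0.001]
contact_force: [-0.0, -0.3, 0.2]
opening: 0.005
finger_force: 0.0
```

```bash
python3 - <<'E'
from h import *
q=shot('scene'); b=q['color'][120:240,300:460]
cv2.imwrite('pics/c5.png',cv2.resize(b[:,:,::-1],(640,480),interpolation=2))
s=ctrl.get_state();print(s['eef_pos'],s['contact_force'],s['tcp_rot'])
E
```

```text
[ 0.47750999 -0.28346474  0.23267476] [ 0.52764816  0.45249959 -0.69742964] [ 6.39176948e-01  7.69059466e-01  7.55979614e-05 -6.01882522e-04]
```

View pics/c5.png

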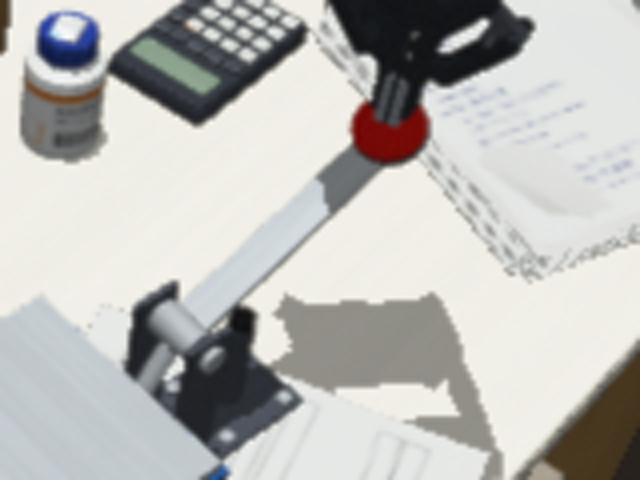

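The fingertips, at about (395,110) in the crop, are just above the pad at (390,130). I'm pressing along the arc.

Converted, 114 mm / 800 = 0.1425, 102 mm / 800 = 0.1275.

Emit:
send_rows:
  rows: "0 0 0 -0.0063 -0.0025 0.0038 -1;0 0 0 -0.01 -0.0038 0.0188 -1;0 0 0 -0.0175 -0.0063 0.04 -1;0 0 0 -0.0238 -0.0075 0.0625 -1;0 0 0 -0.0275 -0.0088 0.085 -1;0 0 0 -0.0275 -0.0088 0.1075 -1;0 0 0 -0.0263 -0.0088 0.1275 -1;0 0 0 -0.025 -0.0088 0.1425 -1"

```text
time: 8.72
eef_pos: [0.4746, -0.3082, 0.1209]
tcp_rot: [0.64, 0.769, -0.002, 0.003]
contact_force: [-1.2, -4.3, 6.6]
opening: -0.001
finger_force: 3.7
```

Converted, 13 mm / 800 = 0.0163, 11 mm / 800 = 0.0138.

Emit:
send_rows:
  rows: "0 0 0 0 0 0.005 -1;0 0 0 0.0013 0 0.01 -1;0 0 0 0.0025 0 0.0138 -1;0 0 0 0.0038 0.0013 0.0163 -1;0 0 0 0.0038 0.0013 0.0163 -1"

```text
time: 9.35
eef_pos: [0.4751, -0.3049, 0.1081]
tcp_rot: [0.639, 0.769, -0.002, 0.003]
contact_force: [-0.7, -4.6, 4.8]
opening: -0.0
finger_force: 3.0
```

Converted, 4 mm / 800 = 0.005, 2 mm / 800 = 0.0025.

Emit:
send_rows:
  rows: "0 0 0 0.0013 0 0.0025 -1;0 0 0 0.0025 0 0.005 -1;0 0 0 0.0025 0 0.005 -1"

```text
time: 9.72
eef_pos: [0.4751, -0.3032, 0.1043]
tcp_rot: [0.64, 0.769, -0.001, 0.004]
contact_force: [-0.7, -5.3, 4.4]
opening: -0.003
finger_force: 3.0
```

Converted, 2 mm / 800 = 0.0025, 1 mm / 800 = 0.0013.

Emit:
send_rows:
  rows: "0 0 0 0 0 0.0013 -1;0 0 0 0.0013 0 0.0025 -1;0 0 0 0.0013 0 0.0025 -1"

```text
time: 10.1
eef_pos: [0.4751, -0.3024, 0.1025]
tcp_rot: [0.64, 0.769, -0.001, 0.004]
contact_force: [0.1, -6.0, 4.4]
opening: 0.001
finger_force: 3.2
```

```bash
python3 - <<'E'
from h import *
q=shot('scene'); b=q['color'][120:300,210:450]
cv2.imwrite('pics/c6.png',cv2.resize(b[:,:,::-1],(720,540),interpolation=2))
s=ctrl.get_state();print(s['eef_pos'],s['contact_force'],s['tcp_rot'])
t=np.array([.5269,.06007]);R=np.array([[.98977,.14265],[-.14265,.98977]])
for a in(.43,.46,.49):
  # flap upper edge corners: rotate (y=-149,z=+4 about hinge z106)
  y=-(149*np.cos(a))+4*np.sin(a); z=106+149*np.sin(a)+4*np.cos(a)
  print(a,[(3*(pix(q,[*(R@[x/1e3,y/1e3]+t),z/1e3])-[210,120])).round(1).tolist() for x in(-82,82)])
E
```

```text
[ 0.47514098 -0.30235185  0.10251774] [-0.30500668 -5.61572683  4.10807705] [ 0.63957356  0.76871611 -0.00147534  0.00436236]
0.43 [[432.7, 308.4], [289.6, 178.3]]
0.46 [[431.4, 306.5], [287.8, 176.0]]
0.49 [[430.0, 304.8], [286.0, 173.9]]
```

View pics/c6.png

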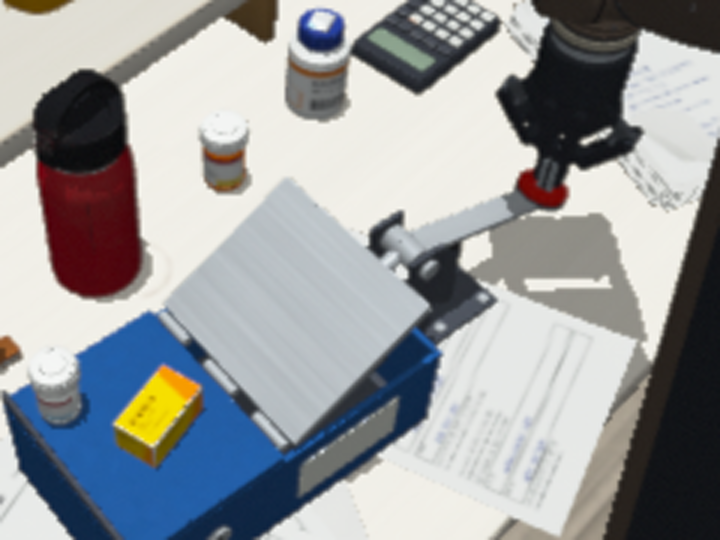

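Flap is almost fully raised, with its edge corners at (428,308) and (287,180). I'm going on in 1-2 mm steps until the stop shows in the force.

Converted, 1 mm / 800 = 0.0013.

Emit:
send_rows:
  rows: "0 0 0 0 0 0.0013 -1;0 0 0 0 0 0.0013 -1"

```text
time: 10.4
eef_pos: [0.4752, -0.3022, 0.1015]
tcp_rot: [0.64, 0.769, -0.001, 0.004]
contact_force: [0.5, -4.5, 4.7]
opening: -0.001
finger_force: 3.3
```

Converted, 1 mm / 800 = 0.0013.

Emit:
send_rows:
  rows: "0 0 0 0 0 0.0013 -1;0 0 0 0 0 0.0013 -1"

```text
time: 10.65
eef_pos: [0.4752, -0.302, 0.1005]
tcp_rot: [0.64, 0.769, -0.001, 0.004]
contact_force: [0.3, -4.7, 5.4]
opening: 0.001
finger_force: 3.2
```

Converted, 1 mm / 800 = 0.0013.

Emit:
send_rows:
  rows: "0 0 0 0 0 0.0013 -1;0 0 0 0 0 0.0013 -1"

```text
time: 10.9
eef_pos: [0.4752, -0.3017, 0.0994]
tcp_rot: [0.64, 0.769, -0.001, 0.004]
contact_force: [0.8, -4.1, 5.8]
opening: 0.004
finger_force: 3.2
```

Converted, 1 mm / 800 = 0.0013.

Emit:
send_rows:
  rows: "0 0 0 0 0 0.0013 -1;0 0 0 0 0 0.0013 -1"

```text
time: 11.15
eef_pos: [0.4753, -0.3018, 0.0989]
tcp_rot: [0.64, 0.769, -0.001, 0.004]
contact_force: [-0.8, -3.1, 6.4]
opening: -0.003
finger_force: 4.1
```

Converted, 1 mm / 800 = 0.0013.

Emit:
send_rows:
  rows: "0 0 0 0 0 0.0013 -1;0 0 0 0 0 0.0013 -1"

```text
time: 11.4
eef_pos: [0.4754, -0.3018, 0.0985]
tcp_rot: [0.64, 0.769, -0.001, 0.004]
contact_force: [-1.4, -1.8, 10.3]
opening: -0.0
finger_force: 5.4
```

Converted, 1 mm / 800 = 0.0013.

Emit:
send_rows:
  rows: "0 0 0 0 0 0.0013 -1;0 0 0 0 0 0.0013 -1;0 0 0 0 0 0.0013 -1"

```text
time: 11.78
eef_pos: [0.4755, -0.3017, 0.0981]
tcp_rot: [0.64, 0.769, -0.001, 0.004]
contact_force: [-2.6, -0.8, 12.8]
opening: -0.004
finger_force: 6.6
```

```bash
python3 - <<'E'
from h import *
q=shot('scene'); b=q['color'][120:300,210:450]
cv2.imwrite('pics/c7.png',cv2.resize(b[:,:,::-1],(720,540),interpolation=2))
s=ctrl.get_state();print(s['eef_pos'],s['contact_force'],s['time'])
E
```

```text
[ 0.47546538 -0.30172141  0.09813765] [-1.76137626  0.12072809 13.36546277] 11.825
```

View pics/c7.png

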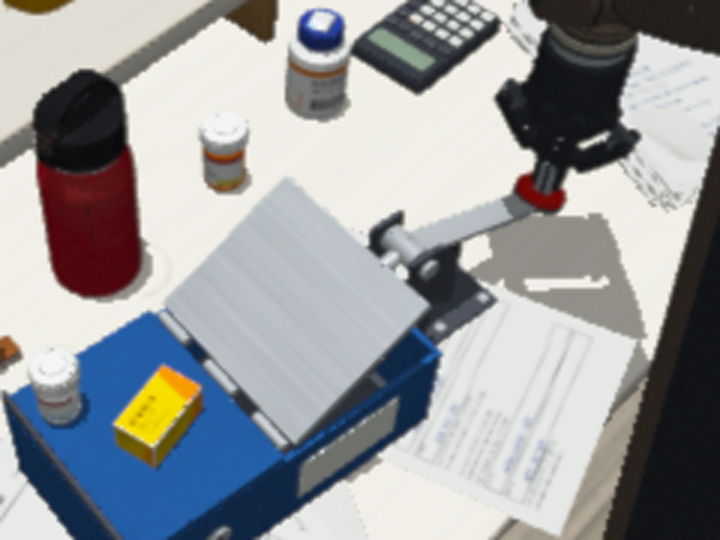

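The flap is fully raised, with its edge at (428,306)/(287,178). The pad is at its stop with a force of about 13 N, and the carton and vial are in place.

```bash
python3 -c "
from plant import ctrl
print(ctrl.sign_off())"
```

```text
the job is handed in; nothing more can be done
None
```

The job is handed in: the carton lies flat on the deck, entirely off the flap, the white vial is where it was, and the arm is holding the lever pad at its stop with about 13 N, so the flap is fully raised.

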